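Stand the slanted sample tube upright in the beaker

ROBOT

A 7-joint arm with a two-finger parallel gripper is mounted at the origin on a cart in front of the work surface, level with it; the furniture and walls round the work are solid. World frame = base frame: x ahead of the robot, y to its left, z up, the work surface at z = 0. Lengths are in m, angles in rad, forces in N, time in s.
With the tool pointing down it reaches from about 0.425 to 0.925 m from the base axis. Payload 6.8 kg.
Tool frame: the origin (TCP) lies on the front face of the gripper's body, between the roots of the fingers; the fingertips stand 73 mm ahead of it and the grasp point (between the pads) lies 54 mm ahead of it (env.nose_length is the distance from the TCP to the fingertips, in m); z points along the fingers, y is the line along which they close (so a half turn about z gives the same grasp; the last joint's range is limited). The gripper opens to 85 mm and grips with 20 to 120 N. Pads are 22 mm wide; open, the fingers measure 114 mm over their backs; the gripper's body (76 mm by 85 mm) begins 54 mm behind the grasp point. The pads swing forward as they close: fully open they stand 13 mm farther back than shut.
Start: joints at [-1.257, 0.477, 0.022, 1.555, -0.011, 1.109, -0.083], TCP at [0.276, 0.616, 0.304] pointing down, gripper open.
Joint ranges: [-2.96, 2.96], [-0.34, 2.1], [-1.41, 1.46], [0.24, 2.44], [-1.37, 4.51], [0.17, 1.92], [-2.96, 2.96]. Speed limits (rad/s): [2.39, 2.39, 3.14, 3.14, 3.14, 3.14, 3.14].

INTERFACE

Orientations are given as a unit quaternion [w, x, y, z].
In Python, from cell import env, kin, camera, calibration, job gives the robot as it stands. The module is installed in compiled form; this text tells all that it offers. Calls block until the motion is done:
- env.reach(position, orientation): joint-space move of the TCP to a pose.
- env.movel(position, velocity=0.15, rot=None, stop_force=None): straight line of the TCP; rot=None keeps the orientation; velocity is the mean speed in m/s. With stop_force (N) it stops when the force on the tool has changed by that much, and returns True; else False.
- env.goto_joints(angles): joint-space move.
- env.grip(opening, f_grip=None): finger opening in m; f_grip is the grip in N (None keeps the last); returns when the fingers have stopped.
- env.dwell(seconds).
- kin.inverse_kinematics(position, orientation): joint angles nearest the present ones, or None.
- env.get_state(): the state.
- camera(name): name is "side" or "top" or "wrist"; returns (picture, depth): 384x512x3 uint8, blue, green, red; 384x512 float32, m along the optical axis (not along the pixel's ray), 0 where there is no reading.
- calibration(name): a dict with "fx", "fy", "cx", "cy" (pixels), "rvec" (rotation vector, rad) and "tvec" (3), from world to camera coordinates, as OpenCV has them. Camera axes: x right, y down, z forward; pixel columns grow to the right and rows downward; lengths in m; the calibration is good to about 2 mm. A picture is of the moment at which its call begins: read the wrist's pose just before it. calibration takes no time and is no camera call; for the wrist camera it gives the pose at the moment of the call.
A pose or a line that the arm cannot do raises env.PlanningError and nothing moves.
- job.job_done(): hands the job in; it is judged then, once.
The state is a dict: "time": time; "qpos": joint angles; "joint_velocities": joint speeds; "joint_torque": joint torques, N m; "tcp_pos": TCP position; "orientation": TCP orientation; "force": force on the tool from outside, world axes, zero at the start; "torque": the same for the moment, N m; "opening": finger opening in m; "gripper_force": force on a finger pad.
Only numpy, scipy, OpenCV 4.12 (cv2) and the standard library are available. Lean on these libraries where they do the work, as an engineer would, in place of code of your own. Each camera call takes 0.05 s, during which the arm holds its last target. There are 200 camera calls.

TASK

One capped sample tube has been left leaning in the slanted white rest. Take it out and stand it upright in the empty glass beaker, lowering it to the bottom before you let go, so that it stands on its own foot without leaning on the rim. Leave the other tube, the one standing on the bench, alone, and keep the beaker standing about where it is.

Things in the scene. Friction and masses are not known exactly. Their poses are not given: they have to be found in the camera images.
- tube_mid (a point): The tube to move: clear 50 ml screw-cap tube, 115 mm long, loose, about 50 g. Body 28 mm in diameter with a flat foot; blue cap 34 mm in diameter on the uppermost 15 mm. At the start it leans in the slanted rest, 30 degrees from vertical, cap up. The point is its centre, half-way along (57.5 mm from foot and from cap top). z axis: along the tube, foot to cap.
- beaker: An empty clear glass beaker, 55 mm across outside, about 47 mm inside, 70 mm high, open at the top, loose, about 130 g, standing on the bench. Origin: centre of its underside; z up. Its inner floor is 3 mm above the origin. The tube fits in with about 9 mm to spare all round and sticks out 48 mm above the rim.
- slant_rest: Where the tube leans: a white V trough, 30 degrees from vertical, on a metal base of 100 x 70 mm, fixed to the bench, 88 mm high. Origin: centre of the base's underside. The tube leans to the rest's -x (cap to -x, foot to +x). The trough, 42 mm wide, lies under only the lower 70 mm of the tube, open above; cap and 30 mm of body are free all round. The tube slides out along its axis, cap first.
- other_tube_mid (a point): A second tube of the same kind and size, loose, standing upright by itself on the bench; to be left alone. This point is its centre, 57.5 mm above its foot.
Mind the look-alikes: they are no part of the job. What is shaped like the beaker but pink or yellow is not meant. What is shaped like the part that bears tube_mid but green is not meant.

How it is judged:
By the outcome, as a careful person would: the job done as asked, in the order asked, and still so for the second after the job is handed in, with the robot touching nothing.
It also fails if it takes over 38 s, if anything falls off the work surface, if the arm or the gripper's body presses on something with over 40 N, if the wrist force passes 120 N, or if a joint passes its speed limit or range.

## Working session

There is one attempt and no reset: what is moved stays moved. The work goes in short steps, each a Python script; the robot and the scene stay as the last script left them, time stands still between calls to the robot, and variables do not carry over. Pictures are saved under pics/ and viewed, at most 10 in all, crops included, and the job is handed in when it is done.

```bash
mkdir -p pics; cat > h.py <<'E'
import numpy as np, cv2
from cell import env, kin, camera, calibration, job
from scipy.spatial.transform import Rotation as R
def snap(n):
    c=calibration(n); p,d=camera(n); return p,d,c
def cloud(d,c):
    v,u=np.mgrid[:d.shape[0],:d.shape[1]]
    P=np.dstack([(u-c["cx"])/c["fx"]*d,(v-c["cy"])/c["fy"]*d,d])
    M=cv2.Rodrigues(np.array(c["rvec"],float))[0]
    W=(P-np.array(c["tvec"]).ravel())@M
    W[d==0]=np.nan
    return W
def proj(pt,c):
    return cv2.projectPoints(np.array([pt],float),np.array(c["rvec"],float),np.array(c["tvec"],float),np.array([[c["fx"],0,c["cx"]],[0,c["fy"],c["cy"]],[0,0,1.]]),None)[0].ravel()
def quat(M):
    q=R.from_matrix(M).as_quat(); return [q[3],q[0],q[1],q[2]]
E
python3 - <<'E'
from h import *
ims=[]
for n in("top","side"):
    p,d,c=snap(n); np.savez(f"{n}.npz",p=p,d=d,**c); cv2.imwrite(f"pics/{n}.png",cv2.resize(p,(800,600)))
s=env.get_state(); print(s["time"],s["orientation"],env.nose_length)
E
```

```text
0.1 [-1.19222823e-04  2.09366134e-01  9.77836972e-01 -8.14631670e-04] 0.0726
```

View pics/top.png

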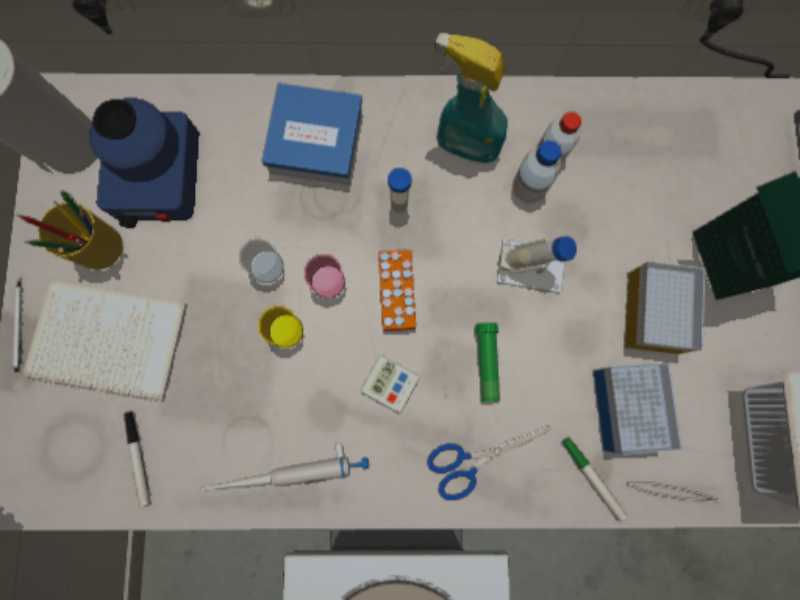

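View pics/side.png

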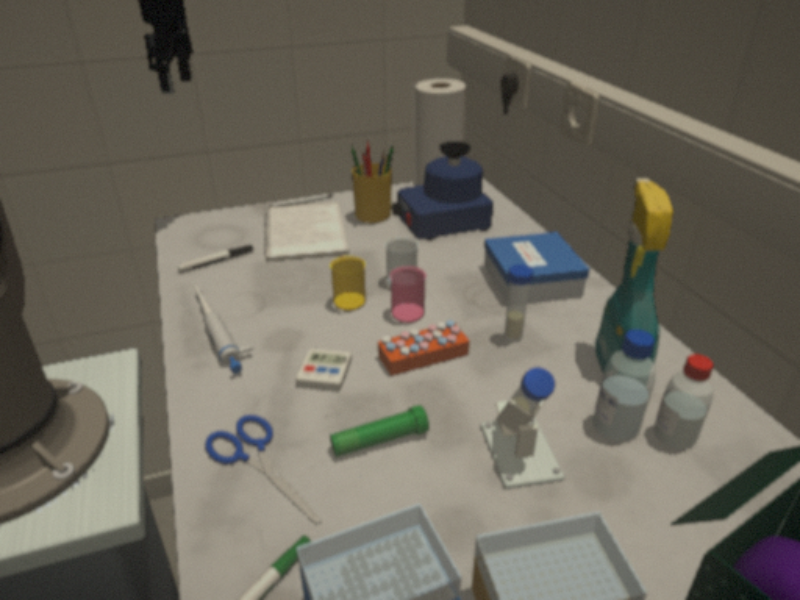

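The top view (800x600 scale) shows three beaker-shaped things: clear at (265,262), pink at (327,278) and yellow at (283,328). The clear one is the beaker meant. The only tube in a white rest is at (540,255) with its cap at (565,248), and the other tube stands at (400,185). Next I'll measure these and confirm them in one enlarged crop.

```bash
cat > m.py <<'E'
from h import *
D={n:np.load(n+".npz") for n in("top","side")}
out=[]
for n in D:
    d=D[n]; W=cloud(d["d"],d); p=d["p"]; hsv=cv2.cvtColor(p,cv2.COLOR_BGR2HSV)
    cam=-cv2.Rodrigues(d["rvec"])[0].T@d["tvec"].ravel(); print(n,"cam",cam.round(3))
    blue=(cv2.inRange(hsv,(105,140,60),(125,255,255))>0)
    k,l,st,ce=cv2.connectedComponentsWithStats(blue.astype(np.uint8))
    for i in range(1,k):
        if st[i,4]>40:
            w=W[l==i]; print(n,"blue",(ce[i]/.64).round(),st[i,4],np.nanmedian(w,0).round(4),np.nanmin(w,0).round(3),np.nanmax(w,0).round(3))
d=D["top"]; W=cloud(d["d"],d)
x0,y0,x1,y1=145,145,195,190
z=W[y0:y1:3,x0:x1:3,2]; print((z*1000).round())
# rest
r=W[150:190,312:372]; print((r[::3,::4,2]*1000).round())
for n,(a,b,c,e) in {"top":(140,140,230,230)}.items():
    A=cv2.resize(D[n]["p"][b:e,a:c],(400,400),interpolation=2)
B=cv2.resize(D["top"]["p"][130:200,300:390],(400,400),interpolation=2)
C=cv2.resize(D["side"]["p"][140:210,200:290],(400,200)); 
cv2.imwrite("pics/crop.png",np.hstack([A,B]))
E
python3 m.py
```

```text
top cam [0.356 0.001 0.912]
top blue [312. 128.] 2215 [0.7811 0.1293 0.0515] [0.701 0.057 0.044] [0.844 0.201 0.057]
top blue [549. 151.] 152 [ 0.7004 -0.2092  0.1354] [ 0.687 -0.224  0.127] [ 0.717 -0.195  0.14 ]
top blue [399. 179.] 170 [ 0.6666 -0.0024  0.1138] [ 0.654 -0.018  0.101] [0.684 0.011 0.118]
top blue [564. 248.] 182 [ 0.5651 -0.2244  0.127 ] [ 0.551 -0.243  0.117] [ 0.58  -0.21   0.136]
top blue [447. 458.] 162 [ 0.2841 -0.0741  0.0082] [ 0.263 -0.105  0.004] [ 0.301 -0.046  0.012]
top blue [458. 484.] 176 [ 0.2479 -0.0902  0.0078] [ 0.226 -0.114  0.002] [ 0.27  -0.061  0.012]
side cam [ 0.267 -0.655  0.554]
side blue [521. 270.] 94 [ 0.6696 -0.0065  0.1153] [ 0.655 -0.02   0.112] [0.684 0.013 0.117]
side blue [640. 337.] 147 [ 0.702  -0.2122  0.1369] [ 0.689 -0.224  0.132] [ 0.717 -0.196  0.139]
side blue [538. 382.] 225 [ 0.5659 -0.2306  0.1271] [ 0.552 -0.243  0.12 ] [ 0.58  -0.218  0.134]
[[-2. -1. -0. -1. -2. -2.  2.  0. -1. -1. -3.  1. -0. -1.  1. -1.  0.]
 [ 1.  1. -3. -1. -1. -3. -2.  2. -0.  1. -1. -5. -1.  1. -0. -1. -2.]
 [-2. -2.  1.  1. -1.  2. -1.  3. -1.
[... 1307 characters left out ...]
.  48.  60.  73.  79.  88.  97. 106. 117. 124. 125.
   -1.]
 [ -3.  -1.  37.  30.  42.  51.  63.  71.  65.  80.   6.   8.   3.   3.
   -1.]
 [ -3.  -3.   6.  26.  27.  39.  56.  67.  77.  43.   4.   7.   8.   0.
   -0.]
 [ -2.   0.   5.   8.  31.   8.   6.   5.   9.   8.   4.   4.   5.   1.
   -2.]
 [ -0.  -0.   3.   8.   6.   6.   8.  10.   9.   7.   8.   5.  -2.   0.
   -3.]
 [ -5.   1.   7.   6.   6.   8.   8.   9.   9.   6.   6.   8.  -2.  -1.
    1.]
 [  1.  -1.  -1.  -3.  -5.  -3.   5.   8.   4.   9.   9.  11.  -1.  -2.
   -1.]
 [ -2.  -2.  -2.  -2.  -0.  -2.  -1.  -3.   0.  -2.   3.   4.   1.  -1.
    2.]
 [ -2.  -2.  nan  -2.   0.  -1.   0.  -1.  -1.  -2.   2.  -0.  -0.  -3.
   -2.]]
```

View pics/crop.png

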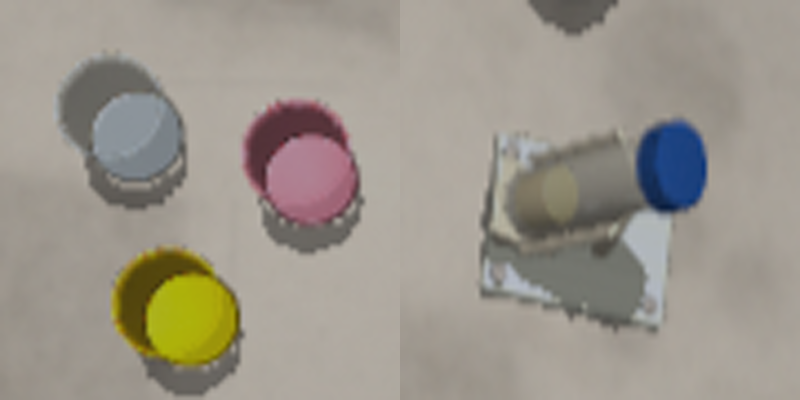

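The crop confirms the clear grey beaker apart from the pink and yellow ones, and the blue-capped tube leaning in the white rest. Next I'll fit the tube, beaker and base to the depth clouds.

```bash
cat > fit.py <<'E'
from h import *
from scipy.optimize import least_squares
D={n:np.load(n+".npz") for n in("top","side")}
Ws={}
for n in D: Ws[n]=cloud(D[n]["d"],D[n])
def pick(c,r,z0,z1,names=("top","side")):
    o=[]
    for n in names:
        w=Ws[n].reshape(-1,3); m=(np.hypot(w[:,0]-c[0],w[:,1]-c[1])<r)&(w[:,2]>z0)&(w[:,2]<z1); o.append(w[m])
    return o
# beaker
w=Ws["top"][145:182,152:182].reshape(-1,3); c0=np.nanmedian(w[w[:,2]>58],0); print("bk0",c0)
for nm in (("top",),("side",),("top","side")):
    c=c0[:2]
    for _ in range(3):
        P=np.vstack(pick(c,.033,.02,.08,nm))
        f=lambda x:(lambda r:np.where(abs(r-.0235)<abs(r-.0275),r-.0235,r-.0275))(np.hypot(P[:,0]-x[0],P[:,1]-x[1]))
        s=least_squares(f,c,loss="soft_l1",f_scale=.002); c=s.x
    print("beaker",nm,c.round(4),len(P),np.median(abs(s.fun)))
# rest base
P=pick((.54,-.19),.085,.0035,.013,("top",))[0]; hull=cv2.minAreaRect((P[:,:2]*1000).astype(np.float32)); print("base rect",hull)
# tube: params cap-top centre (3), azimuth, tilt
def axis(x): return np.array([np.sin(x[4])*np.cos(x[3]),np.sin(x[4])*np.sin(x[3]),np.cos(x[4])])
for nm in (("top",),("side",),("top","side")):
    x=np.array([.565,-.2285,.127,np.radians(-70),np.radians(30)])
    for _ in range(4):
        Q=[]
        for n in nm:
            w=Ws[n].reshape(-1,3); d=w-x[:3]; a=axis(x); t=d@a; r=np.linalg.norm(d-t[:,None]*a,axis=1)
            Q.append(w[(t>-.05)&(t<.006)&(r<.021)])
        Q=np.vstack(Q)
        def f(x):
            d=Q-x[:3]; a=axis(x); t=d@a; r=np.linalg.norm(d-t[:,None]*a,axis=1)
            side=np.where(t>-.015,r-.017,r-.014)
            return np.r_[np.where(abs(t)<abs(side),t,side),(x[4]-np.radians(30))*.5]
        x=least_squares(f,x,loss="soft_l1",f_scale=.002).x
    print("tube",nm,x[:3].round(4),np.degrees(x[3:]).round(2),len(Q),"mid",(x[:3]-.0575*axis(x)).round(4),"foot",(x[:3]-.115*axis(x)).round(4),np.median(abs(f(x))))
E
python3 fit.py
```

```text
bk0 [nan nan nan]
  return np.nanmean(a, axis, out=out, keepdims=keepdims)
Traceback (most recent call last):
  File "fit.py", line 18, in <module>
    s=least_squares(f,c,loss="soft_l1",f_scale=.002); c=s.x
ValueError: Initial guess is outside of provided bounds
```

```bash
sed -i 's/w\[:,2\]>58/w[:,2]>.058/' fit.py; python3 fit.py
```

```text
bk0 [0.5756295  0.20538205 0.06743987]
beaker ('top',) [0.5707 0.2017] 377 0.0005687023740541114
beaker ('side',) [0.5674 0.2012] 394 0.0009379913590203334
beaker ('top', 'side') [0.5709 0.2015] 771 0.0007577606901486497
base rect ((547.5111083984375, -187.08192443847656), (116.81194305419922, 135.0669708251953), 49.40104293823242)
tube ('top',) [ 0.568  -0.2304  0.1264] [-96.77  30.05] 359 mid [ 0.5714 -0.2018  0.0766] foot [ 0.5747 -0.1732  0.0269] 0.0006287208494037497
tube ('side',) [ 0.5681 -0.2297  0.1278] [-98.22  28.55] 550 mid [ 0.572  -0.2025  0.0773] foot [ 0.5759 -0.1753  0.0268] 0.0006025836055336825
tube ('top', 'side') [ 0.5682 -0.2302  0.1273] [-97.18  29.35] 910 mid [ 0.5717 -0.2022  0.0772] foot [ 0.5752 -0.1743  0.027 ] 0.0007139038513813804
```

Tube: mid is about (0.572, -0.202, 0.077), azimuth -97°, tilt about 30°, and its foot at z = 27 mm sits inside the 88 mm rest. Beaker: (0.570, 0.2015), with the rim at about 70 mm. Both agree between the two cameras to 1–3 mm. I'll grip the cap along the tube's axis.

```bash
cat >> h.py <<'E'
def ax(az,t): return np.array([np.sin(t)*np.cos(az),np.sin(t)*np.sin(az),np.cos(t)])
AZ=np.radians(-97.2); A=ax(AZ,np.radians(29.8)); CAP=np.array([.5682,-.2302,.1268]); G=.054-.009
S=-1
H=S*np.array([-np.sin(AZ),np.cos(AZ),0])
def ori(z): return np.column_stack([np.cross(H,z),H,z])
QT=quat(ori(-A)); QV=quat(ori(np.array([0,0,-1.])))
BK=np.array([.5705,.2015,0])
E
python3 - <<'E'
from h import *
import h
for S in(1,-1):
    h.H=S*np.array([-np.sin(AZ),np.cos(AZ),0])
    qt=quat(h.ori(-A)); qv=quat(h.ori(np.array([0,0,-1.])))
    for p,q in((CAP+A*(G+.08),qt),(CAP+A*G,qt),(CAP+A*(G+.10),qt),([.57,-.25,.34],qv),([*BK[:2],.34],qv),([*BK[:2],.16],qv)):
        j=kin.inverse_kinematics(list(p),q); print(S,np.round(p,3),None if j is None else np.round(j,2))
E
```

```text
1 [ 0.56  -0.292  0.235] [-0.04  0.81  0.97  1.66 -1.    1.54  1.1 ]
1 [ 0.565 -0.252  0.166] [ 0.01  0.79  0.76  1.74 -0.99  1.34  1.08]
1 [ 0.559 -0.302  0.253] [-0.02  0.8   0.98  1.63 -0.99  1.57  1.09]
1 [ 0.57 -0.25  0.34] [-0.36  0.51  0.97  1.69 -0.45  1.18  0.6 ]
1 [0.57  0.202 0.34 ] [-0.81  0.35  0.48  1.71 -0.18  1.12 -0.4 ]
1 [0.57  0.202 0.16 ] [-0.75  0.56  0.42  1.87 -0.32  0.78 -0.29]
-1 [ 0.56  -0.292  0.235] [-0.14  1.01  1.26  1.66 -1.19  1.75 -1.91]
-1 [ 0.565 -0.252  0.166] [-0.21  1.12  1.26  1.75 -1.3   1.71 -1.86]
-1 [ 0.559 -0.302  0.253] [-0.12  0.99  1.26  1.64 -1.16  1.77 -1.92]
-1 [ 0.57 -0.25  0.34] [-0.49  0.68  1.28  1.7  -0.68  1.29 -2.33]
-1 [0.57  0.202 0.34 ] [-0.35  0.34 -0.12  1.68  0.04  1.13  2.54]
-1 [0.57  0.202 0.16 ] [-0.27  0.54 -0.23  1.83  0.16  0.79  2.43]
```

S=+1 stays within the joint ranges throughout. I'll move to pre-grasp, advance along the axis, and grip.

```bash
sed -i 's/^S=-1/S=1/' h.py; python3 - <<'E'
from h import *
env.reach([.45,.15,.40],QV); print(env.get_state()["time"])
env.reach(list(CAP+A*(G+.09)),QT)
env.grip(.065,40)
print(env.get_state()["time"],env.get_state()["qpos"])
print("stop",env.movel(list(CAP+A*G),.1,stop_force=8))
s=env.get_state();print(s["time"],np.round(s["tcp_pos"]-CAP-A*G,4),s["force"])
p,d,c=snap("side"); cv2.imwrite("pics/g1.png",cv2.resize(p[180:330,270:400],(520,600)))
E
```

```text
1.9417
3.9667 [ 0.01337663  0.76128764  0.8815154   1.64150072 -0.94240658  1.50411013
  1.05368525]
stop False
5.0167 [ 0.0001 -0.0007  0.0006] [0.58469534 0.29603002 0.77908747]
```

View pics/g1.png

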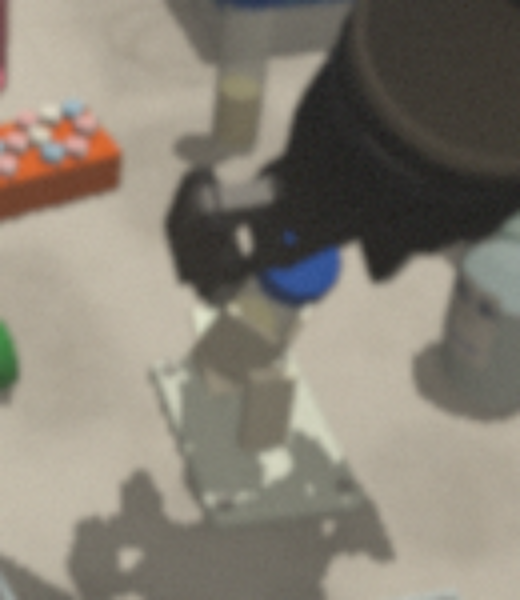

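The cap, at crop pixel (300,270), sits between the two fingers with nothing touching. Now I'll grip and slide it out along the axis.

```bash
python3 - <<'E'
from h import *
env.grip(.0,40)
s=env.get_state();print(s["time"],s["opening"],s["gripper_force"],s["force"])
print(env.movel(list(CAP+A*(G+.10)),.08,stop_force=25))
s=env.get_state();print(s["time"],s["opening"],s["gripper_force"],s["force"])
if s["opening"]>.03:
    p=s["tcp_pos"]; env.movel([.54,-.22,.33],.15,rot=QV)
    env.reach([.5,.02,.36],QV)
    p,d,c=snap("side"); np.savez("g2.npz",p=p,d=d,**c); cv2.imwrite("pics/g2.png",p)
    s=env.get_state();print(s["time"],s["opening"],s["gripper_force"],s["tcp_pos"])
E
```

```text
5.45 0.03333861700624857 39.48867380619049 [-1.94644957 -1.05951828  3.08542618]
False
6.85 0.03317150435769719 39.658859968185425 [ 0.31678316 -0.35382756 -0.29300508]
8.775 0.03296232919932106 39.689505100250244 [0.50021476 0.0179294  0.36011426]
```

View pics/g2.png

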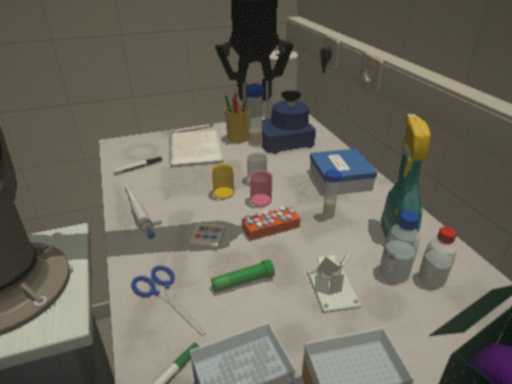

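The tube hangs from the gripper, cap at (255,90) and foot near (255,145), and the rest is empty. I'll fit its axis from this depth image.

```bash
cat > hang.py <<'E'
from h import *
from scipy.optimize import least_squares
def hang(d,c,tcp):
    w=cloud(d,c).reshape(-1,3); top=tcp-[0,0,G]
    Q=w[(np.hypot(w[:,0]-tcp[0],w[:,1]-tcp[1])<.03)&(w[:,2]<top[2]-.034)&(w[:,2]>top[2]-.125)]
    def f(x):
        t=Q[:,2]-top[2]; return np.hypot(Q[:,0]-x[0]-x[2]*t,Q[:,1]-x[1]-x[3]*t)-.014
    s=least_squares(f,[tcp[0],tcp[1],0,0],loss="soft_l1",f_scale=.001)
    print(len(Q),"top off mm",(s.x[:2]-tcp[:2])*1000,"tilt deg",np.degrees(s.x[2:]),"foot off",(s.x[:2]-.115*s.x[2:]-tcp[:2])*1000,"foot z below tcp",tcp[2]-np.percentile(Q[:,2],1),np.median(abs(s.fun)))
    return s.x
E
python3 - <<'E'
from hang import *
z=np.load("g2.npz"); hang(z["d"],z,np.array([0.5002,0.0179,0.3601]))
E
```

```text
553 top off mm [0.66810183 0.94554004] tilt deg [-0.550851   -1.23009791] foot off [1.77373064 3.41450478] foot z below tcp 0.15762682904868952 0.0005779940496230349
```

Held nearly upright, tilted about 1.3°. I'll correct that, go above the beaker, check, and lower.

```bash
python3 - <<'E'
from hang import *
a=np.array([np.tan(np.radians(-.55)),np.tan(np.radians(-1.23)),1]); a/=np.linalg.norm(a)
v=np.cross(a,[0,0,1]); C=R.from_rotvec(v).as_matrix()
q=quat(C@ori(np.array([0,0,-1.]))); np.save("q.npy",q)
env.reach([BK[0]-.0007,BK[1]-.0009,.315],q)
tcp=np.array(env.get_state()["tcp_pos"]); print(tcp)
for n in("side","top"):
    p,d,c=snap(n)
    if n=="side": hang(d,c,tcp)
    if n=="side": a=p[60:260,180:380]
cv2.imwrite("pics/g3.png",cv2.resize(a,(600,600)))
print(env.get_state()["time"])
E
```

```text
[0.57019866 0.19850882 0.31510994]
379 top off mm [0.71353759 0.12819839] tilt deg [0.44265216 0.51935147] foot off [-0.17492224 -0.91420682] foot z below tcp 0.1573029685405904 0.0008033971968852381
9.6833
```

View pics/g3.png

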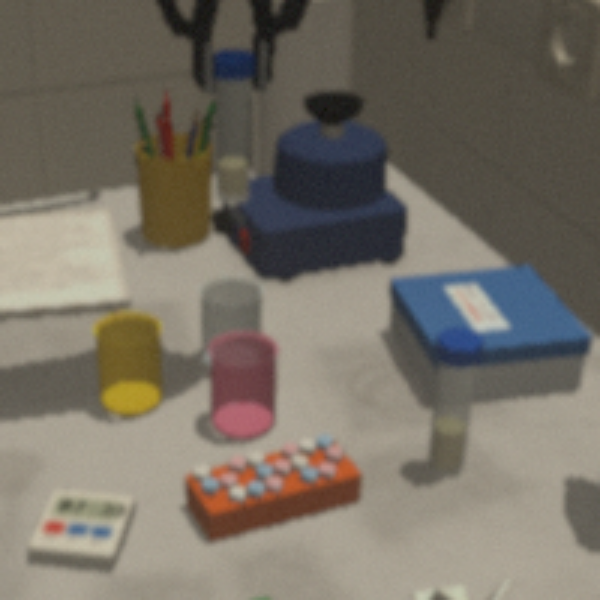

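The tube, foot at crop (232,195), hangs directly above the clear beaker, rim at crop (232,292), and is upright within measurement noise. Lowering.

```bash
python3 - <<'E'
from hang import *
x,y=BK[0]-.0004,BK[1]-.0003
env.movel([x,y,.22],.12)
r=env.movel([x,y,.178],.05,stop_force=3); s=env.get_state(); print(r,s["tcp_pos"],s["force"])
if not r:
    r=env.movel([x,y,.155],.02,stop_force=3)
s=env.get_state();print(r,s["time"],s["tcp_pos"],s["force"],s["torque"],s["opening"])
p,d,c=snap("top"); p2,d2,c2=snap("side")
cv2.imwrite("pics/g4.png",np.hstack([cv2.resize(p[120:220,120:220],(400,400)),cv2.resize(p2[100:200,210:310],(400,400))]))
E
```

```text
False [0.57032241 0.20115668 0.17825391] [-0.24411053 -0.7104851  -0.56171452]
True 12.375 [0.57014394 0.20098091 0.16317872] [-1.00262645  0.6357076   5.53901506] [-0.01854836  0.10459197 -0.02253084] 0.03285281532924806
```

View pics/g4.png

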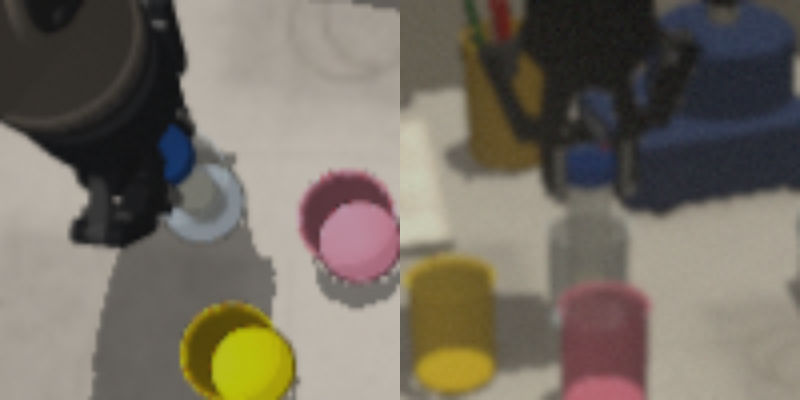

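The tube stands inside the clear beaker, with contact at TCP z = 0.163 (expected 0.162), so its foot is on the inner floor. Releasing, then retreating straight up.

```bash
python3 - <<'E'
from hang import *
env.grip(.045,20); env.grip(.07)
s=env.get_state();p0=s["tcp_pos"];print(s["time"],p0,s["force"],s["opening"])
print(env.movel([p0[0],p0[1],.30],.1,stop_force=6))
env.reach([.45,.0,.38],QV)
p,d,c=snap("top"); p2,d2,c2=snap("side")
cv2.imwrite("pics/g5.png",np.hstack([cv2.resize(p[120:220,120:220],(400,400)),cv2.resize(p2[100:200,210:310],(400,400))]))
for n,P,d,c in(("top",p,d,c),("side",p2,d2,c2)):
    W=cloud(d,c).reshape(-1,3); m=np.hypot(W[:,0]-BK[0],W[:,1]-BK[1])<.035
    for lo,hi in((.116,.125),(.104,.114),(.076,.1)):
        w=W[m&(W[:,2]>lo)&(W[:,2]<hi)]
        print(n,lo,len(w),w.mean(0).round(4) if len(w) else "")
    w=W[m&(W[:,2]>.074)&(W[:,2]<.121)]
    from scipy.optimize import least_squares
    def f(x):
        t=w[:,2]-.118; a=np.array([x[2],x[3],1]); 
        r=np.hypot(w[:,0]-x[0]-x[2]*t,w[:,1]-x[1]-x[3]*t); sd=np.where(t>-.015,r-.017,r-.014)
        return np.where(abs(t)<abs(sd),t,sd)
    s=least_squares(f,[BK[0],BK[1],0,0],loss="soft_l1",f_scale=.001); print("tube",s.x[:2].round(4),"tilt",np.degrees(s.x[2:]).round(2))
    w=W[m&(W[:,2]>.02)&(W[:,2]<.068)]; g=lambda x:(lambda r:np.where(r<.0187,r-.014,np.where(r<.0255,r-.0235,r-.0275)))(np.hypot(w[:,0]-x[0],w[:,1]-x[1]))
    print("beaker",least_squares(g,BK[:2],loss="soft_l1",f_scale=.001).x.round(4))
print(env.get_state()["time"])
E
```

```text
13.1167 [0.5695103  0.2011998  0.16257686] [ 0.60186037 -0.02769529 -0.69253755] 0.0700821828102293
False
top 0.116 155 [0.5691 0.1995 0.1179]
top 0.104 26 [0.5608 0.1907 0.1093]
top 0.076 33 [0.5613 0.1914 0.0853]
tube [0.5701 0.2001] tilt [0.85 1.33]
beaker [0.5707 0.2017]
side 0.116 74 [0.5685 0.1969 0.1188]
side 0.104 48 [0.5648 0.1888 0.1096]
side 0.076 97 [0.5664 0.1892 0.088 ]
tube [0.5701 0.2008] tilt [0.75 1.5 ]
beaker [0.5709 0.2017]
15.7083
```

View pics/g5.png

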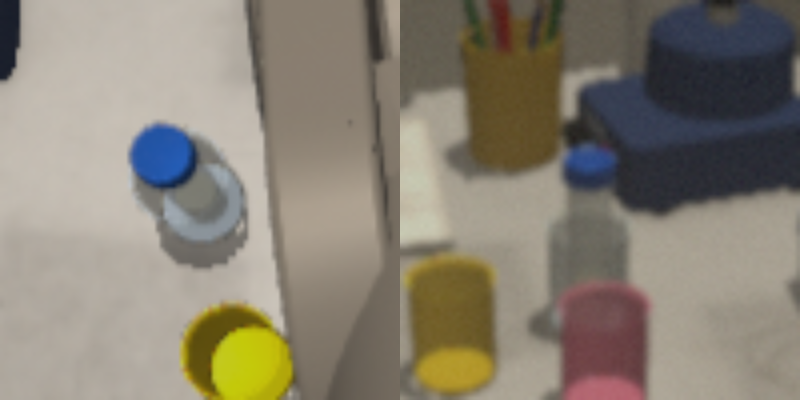

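The tube stands centred in the clear beaker with its cap top at z = 0.118, exactly the height for standing on the inner floor. It is upright within measurement noise, whereas leaning on the rim would show as about 7°. The beaker has not moved, and the gripper is clear.

```bash
python3 -c "
from h import *
print(job.job_done())"
```

```text
the job is handed in; nothing more can be done
None
```

The job is handed in: the tube stands upright on its foot in the middle of the clear beaker, which has not moved. I never touched the other tube, and the robot's clock read 15.7 s just before hand-in.

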